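Set and lock the suction regulator, then align and hold down the filter cover

TASK

Make the suction unit on the worktop ready for a leak test: turn the regulator knob until its pointer line points at the set mark on the dial, then slide the forked lock fully home round the knob. Next turn the filter cover's quarter-turn fastener clockwise until its slot lines up with the two index lines on the cover, while the cover is still up, and only then push the sprung cover fully down onto its gasket with the fingers on its ribbed thumb pad, firmly but without forcing it. Finish while still holding the cover pressed down by the pad (do not let go), and leave the loose things round the unit where they are.

Things in the scene. Friction and masses are not known exactly. Their poses are not given: they have to be found in the camera images.
- unit: white suction unit 132 x 290 x 55 mm, fixed. Origin: centre of its underside; x to its back, y along it to the left, z up. On the deck (55 mm up): knob at y=+38 mm, its lock left of it, cover centred at y=-82 mm; nothing higher than 101 mm above the worktop. Lock rails: 14 mm above the deck, 32 to 37 mm in x either side of the lock's middle, y=+64 to +140 mm
- knob_centre (a point): regulator knob: upright black barrel 38 mm across, grip it anywhere round. Point: on its axis, 26 mm above the deck; the barrel ends 16 mm above the point; the flange (52 mm across) has its top 19 mm below it. x axis points along the white pointer line, z up. Friction 0.04 N m, stays where left
- knob (a joint): knob angle (rad), 0 when the pointer points to the unit's back (+x of the unit), grows clockwise seen from above; range -0.6 to 2.2; starts between -0.3 and 0.1
- mark_tip (a point): set mark: small flat black wedge on the aluminium dial ring round the knob. Point: its inner tip, 28 mm from the knob's axis; x axis points from the knob's axis outward through the mark. The knob is set when its x axis points the same way. Differs from run to run, stiff, not to be moved
- set_mark (a joint): angle of the set mark in the same sense as the knob's: the knob is set when both read the same; between 0.6 and 1.15 rad
- lock_tab (a point): upright steel tab of the forked lock plate, 12 mm wide (unit's x), 14 mm long (unit's y). Point: its middle in plan, 30 mm above the deck, 12 mm below the tab's top, 18 mm above the plate's top. The plate is 60 mm wide; its prongs point at the knob and pass over the flange either side of the barrel
- lock (a joint): lock travel (m): 0 open, 0.045 fully home; slides along the unit's -y, toward the knob, with about 1 N of friction, stays where left. At home the tab's middle is 41 mm from the knob's axis
- fastener_centre (a point): quarter-turn fastener on the cover: upright round steel head 34 mm across, 26 mm tall, grip it anywhere round. Point: on its axis, half-way up, 13 mm above the cover's top. x axis runs along the dark slot across its top. Rides up and down with the cover. Friction 0.05 N m, stays where left
- fastener (a joint): fastener angle (rad), grows clockwise seen from above; range -0.1 to 1.75; slot in line with the index lines (which run along the unit's y, either side of the head) at 1.571; starts between 0.1 and 0.7
- thumb_pad (a point): ribbed grey round thumb pad 34 mm across, 3 mm high, fixed on top of the cover: the place to press (its solid is called cover_c1). Point: centre of its top, 3 mm above the cover's top, 52 mm behind the fastener's axis; axes as the unit's. The cover is an aluminium plate 110 x 100 x 6 mm that stays level and carries pad and fastener
- cover (a joint): how far the cover is pushed down (m): 0 up, 0.008 on the gasket. Springs hold it up: it begins to move at about 3 N and is fully down at about 8 N
- tape: roll of skin tape, 52 mm across, 12 mm high, lying flat just in front of the unit; to be left alone. Origin: centre of its underside
- vial: glass vial with a cap, 25 mm across, 52 mm high, standing in front of the unit; to be left alone. Origin: centre of its underside
- torch: pen torch 121 mm long, 12 mm thick, lying behind the unit; to be left alone. Origin: centre of its underside
- laryngoscope: folded laryngoscope 63 x 126 x 27 mm, lying behind the unit; to be left alone. Origin: centre of its underside
- dish: kidney dish 194 x 104 x 33 mm, at the right of the unit; to be left alone. Origin: centre of its underside
- needles: small carton 40 x 75 x 26 mm, lying behind the unit at the right; to be left alone. Origin: centre of its underside

How it is judged:
By the outcome, as a careful person would: the job done as asked, in the order asked, and still so for the second after the job is handed in, while the arm keeps its last pose, push and grip.
It also fails if it takes over 54 s, if anything falls off the work surface, if the arm or the gripper's body presses on something with over 40 N, if the wrist force passes 120 N, or if a joint passes its speed limit or range.

ROBOT

A 6-joint arm with a two-finger parallel gripper is mounted at the origin on a cart in front of the work surface, level with it; the furniture and walls round the work are solid. World frame = base frame: x ahead of the robot, y to its left, z up, the work surface at z = 0. Lengths are in m, angles in rad, forces in N, time in s.
With the tool pointing down it reaches from about 0.225 to 0.875 m from the base axis. Payload 3.4 kg.
Tool frame: the origin (TCP) lies between the finger pads; the fingertips stand 25 mm ahead of it and the grasp point (between the pads) lies 6 mm ahead of it (manip.tips_ahead is the distance from the TCP to the fingertips, in m); z points along the fingers, x is the direction in which the jaws open and shut, and the axes are right-handed (so a half turn about z gives the same grasp; the last joint's range is limited). The gripper opens to 85 mm and grips with 20 to 120 N. Pads are 22 mm wide; open, the fingers measure 114 mm over their backs; the gripper's body (76 mm by 85 mm) begins 54 mm behind the grasp point. The pads swing forward as they close: fully open they stand 13 mm farther back than shut.
Start: joints at [-1.449, 0.276, 1.505, -0, 1.361, -0.121], TCP at [0.138, -0.558, 0.256] pointing down, gripper open.
Joint ranges: [-2.89, 2.89], [-0.75, 2.08], [0.22, 2.7], [-1.18, 4.32], [0.11, 2.71], [-2.7, 2.7]. Speed limits (rad/s): [2.57, 2.57, 3.14, 3.14, 3.14, 3.14].

INTERFACE

Orientations are given as a unit quaternion [w, x, y, z].
In Python, from rig import manip gives the robot as it stands. The module is installed in compiled form; this text tells all that it offers.
- The arm moves only by the tool send_rows, never from a script. Its argument "plan" is a list of rows, each an object with "linear": the shift along the tool's x, y, z in m, a list of three; "delta_rot": the turn, a rotation vector about the tool's x, y, z in degrees, a list of three; "fingers": the finger opening in m, from 0 to 0.0854. A call has 1 to 12 rows; each row shifts and turns the pose as measured when the row begins, along the tool's axes as they then stand; what a row does not reach is not made up. A row lasts 1/12 s, in which the tool goes at most 41.7 mm and 7.16 degrees, less where a joint would pass 70% of its speed; a pose out of reach is approached as far as the arm can. A call with a gripper value outside its range is refused whole. The fingers move at their own pace and stop on an object; "force" is the grip in N (left out, the last holds). Time passes only in rows, so rows that do not move let the fingers close. It gives the time, the measured TCP pose, the force and the opening at its end, in the units of the state.
- manip.get_state(): the state, without advancing time (a new reading comes with each control period).
- manip.get_image(name): name is "scene" or "top" or "wrist"; returns the picture (384x512x3 uint8, red, green, blue); there is no depth.
- manip.camera_info(name): a dict with "K" (3x3 intrinsics, pixels), "dist" ([k1, k2, p1, p2, k3] as OpenCV has them; the pictures are not rectified), "rvec" (rotation vector, rad) and "tvec" (3), from world to camera coordinates, as OpenCV has them. Camera axes: x right, y down, z forward; pixel columns grow to the right and rows downward; lengths in m; the calibration is good to about 2 mm. A picture is of the moment at which its call begins: read the wrist's pose just before it. camera_info takes no time and is no camera call; for the wrist camera it gives the pose at the moment of the call.
- manip.sign_off(): hands the job in, once; it reports no verdict.
Trained networks look in the newest picture that a camera, given by its name, has taken for a name from the list of things; names that differ only in an ending like _2 or _b are one class to them, and where a whole thing is asked for, a point or a joint stands for the part that bears it (a point fixed in the world has none). Each returns a list of dicts, best first, with "p" (0 to 1); they miss things now and then, are a little off and sometimes report something else, mostly with a low value. They report only what shows in the picture. A call takes as long as a camera call.
- manip.find_in(thing, camera): "extent" ([left, top, right, bottom] in pixels, round what is visible of it).
- manip.masks_of(thing, camera): "pixels" (384x512 bool, what is visible of it) and "extent" ([left, top, right, bottom] in pixels, round what is visible of it).
The state is a dict: "clock": time; "qpos": joint angles; "qd": joint speeds; "effort": joint torques, N m; "position": TCP position; "ee_rot": TCP orientation; "contact_force": force on the tool from outside, world axes, zero at the start; "moment": the same for the moment, N m; "width": finger opening in m.
Only numpy, scipy, OpenCV 4.12 (cv2) and the standard library are available. Lean on these libraries where they do the work, as an engineer would, in place of code of your own. Each camera call takes 0.05 s, during which the arm holds its last target. There are 200 camera calls.

## Working session

There is one attempt and no reset: what is moved stays moved. The work goes in short steps, Python scripts to look and compute and a tool call to move; the robot and the scene stay as the last step left them, time stands still between calls to the robot, and variables do not carry over. Pictures are saved under pics/ and viewed, about 8 in all and at most 12, crops included, and the job is handed in when it is done.

Besides the shell and the picture viewer there is one more tool, called after ">>>" as a command line: name --argument value ..., lists and objects as JSON in quotes. send_rows: Moves the arm, as the interface text tells. Its arguments: {"type":"object","properties":{"plan":{"type":"array","items":{"type":"object","properties":{"linear":{"type":"array","items":{"type":"number"}},"delta_rot":{"type":"array","items":{"type":"number"}},"fingers":{"type":"number"}}}},"force":{"type":"number"}},"required":["plan"]}

```bash
mkdir -p pics; ls
python3 - <<'E'
from rig import manip
import cv2,numpy as np
np.set_printoptions(precision=4,suppress=True)
print(manip.get_state())
for c in ("scene","top"):
    im=manip.get_image(c); cv2.imwrite(f"pics/{c}0.png",im[:,:,::-1])
    i=manip.camera_info(c); R=cv2.Rodrigues(np.array(i["rvec"]))[0]; print(c,i["K"],i["dist"],-R.T@np.array(i["tvec"]).ravel(),R[2])
    for t in ["unit","knob","knob_centre","mark_tip","lock_tab","fastener_centre","thumb_pad","tape","vial","torch","laryngoscope","dish","needles"]:
        r=manip.find_in(t,c); print(t,[(round(x["p"],2),np.round(x["extent"]).astype(int).tolist()) for x in r[:2]])
print(manip.get_state()["clock"])
E
```

```text
pics
{'clock': 0.0, 'qpos': array([-1.449 ,  0.2766,  1.5062, -0.    ,  1.3607, -0.121 ]), 'qd': array([ 0.001 ,  0.0002,  0.0006,  0.0007,  0.0012, -0.0009]), 'effort': array([ -0.0016, -41.6776, -24.5808,  -0.0002,   0.0111,   0.    ]), 'position': array([ 0.1382, -0.5576,  0.2554]), 'ee_rot': array([-0.0006,  0.7875, -0.6163, -0.0007]), 'contact_force': array([-0.7104,  0.7968,  0.6031]), 'moment': array([-0.0473,  0.0568,  0.0392]), 'width': 0.08562430896928724}
scene [[442.5712   0.     256.0199]
 [  0.     442.5712 189.325 ]
 [  0.       0.       1.    ]] [0.0512 0.     0.     0.     0.    ] [-0.1339  0.2908  0.8393] [ 0.634  -0.3602 -0.6844]
unit [(0.86, [163, 186, 297, 268]), (0.22, [126, 202, 173, 218])]
knob [(0.57, [204, 207, 226, 233])]
knob_centre [(0.61, [203, 208, 226, 228]), (0.27, [174, 217, 206, 241])]
mark_tip [(0.71, [258, 199, 274, 216])]
lock_tab [(0.79, [172, 216, 206, 238])]
fastener_centre [(0.56, [253, 198, 274, 219])]
thumb_pad [(0.9, [237, 184, 287, 226])]
tape [(0.65, [230, 253, 251, 275])]
vial [(0.61, [266, 237, 279, 257])]
torch [(0.45, [128, 201, 170,
[... 342 characters left out ...]
    0.    ] [ 0.4131 -0.1298  1.1284] [ 0.1623  0.0159 -0.9866]
unit [(0.77, [161, 174, 275, 241]), (0.67, [165, 190, 189, 213])]
knob [(0.67, [192, 196, 212, 213])]
knob_centre [(0.79, [189, 196, 213, 216]), (0.29, [161, 177, 273, 242])]
mark_tip [(0.17, [189, 194, 210, 218])]
lock_tab [(0.81, [166, 188, 189, 216])]
fastener_centre [(0.48, [235, 213, 256, 229])]
thumb_pad [(0.82, [223, 193, 268, 237]), (0.58, [233, 210, 253, 230])]
tape [(0.63, [200, 237, 213, 255])]
vial []
torch [(0.54, [149, 140, 193, 145]), (0.52, [230, 244, 243, 252])]
laryngoscope [(0.76, [216, 132, 260, 157])]
dish [(0.68, [322, 170, 357, 244])]
needles [(0.84, [292, 135, 320, 156]), (0.62, [200, 237, 216, 259])]
1.4
```

Run:
```python
import cv2,numpy as np
a=cv2.imread("pics/top0.png")[120:270,140:290]; b=cv2.imread("pics/scene0.png")[130:290,120:320]
a=cv2.resize(a,(600,600),interpolation=cv2.INTER_CUBIC)
cv2.imwrite("pics/a1.png",a)
cv2.imwrite("pics/b1.png",cv2.resize(b,(800,600)[:1]+(640-40,),interpolation=cv2.INTER_CUBIC))
```

```text
(no output)
```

View pics/a1.png

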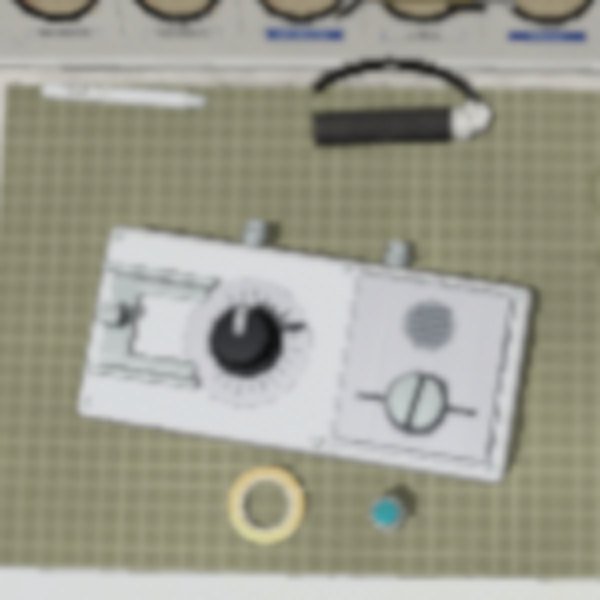

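The top view shows the unit turned about 8° clockwise. Deck corners in the crop are at (112,228), (534,288), (502,480) and (80,412). The knob is at (245,340) with its mark at (300,326), the lock tab at (120,313), the fastener at (416,403) and the pad at (430,325). Nothing blocks the deck.

```bash
cat > h.py <<'E'
from rig import manip
import cv2,numpy as np
from scipy.spatial.transform import Rotation as Ro
np.set_printoptions(precision=4,suppress=True)
def cam(c):
    i=manip.camera_info(c); return [np.array(i[k],float) for k in("K","dist","rvec","tvec")]
def ray(px,z,C):
    K,d,r,t=C; R=cv2.Rodrigues(r)[0]; o=-R.T@t.ravel()
    p=cv2.undistortPoints(np.array(px,float).reshape(-1,1,2),K,d)[:,0]
    v=np.c_[p,np.ones(len(p))]@R; return o+v*((z-o[2])/v[:,2])[:,None]
def proj(P,C):
    K,d,r,t=C; return cv2.projectPoints(np.array(P,float).reshape(-1,3),r,t,K,d)[0][:,0]
def tool():
    s=manip.get_state(); q=s["ee_rot"]; return s, Ro.from_quat([q[1],q[2],q[3],q[0]])
def rel(p,yaw=None):
    "shift in tool axes to world point p (TCP); turn to have tool x at yaw (mod pi), tool down; rotvec deg"
    s,R=tool(); d=R.inv().apply(np.array(p)-s["position"]); out=[np.round(d*1000,1)]
    if yaw is not None:
        best=None
        for k in(0,np.pi):
            x=np.array([np.cos(yaw+k),np.sin(yaw+k),0]);z=np.array([0,0,-1.]);T=Ro.from_matrix(np.c_[x,np.cross(z,x),z])
            v=(R.inv()*T).as_rotvec(degrees=True)
            if best is None or np.linalg.norm(v)<np.linalg.norm(best): best=v
        out.append(np.round(best,2))
    return out
E
python3 - <<'E'
from h import *
C=cam("top")
px=np.array([(112,228),(534,288),(502,480),(80,412)])/4+[140,120]-.375
W=ray(px,.055,C)[:,:2]; U=np.array([(66,145),(66,-145),(-66,-145),(-66,145)])/1000
c=W.mean(0); A=(U).T@(W-c); th=np.arctan2(A[0,1]-A[1,0],A[0,0]+A[1,1])
R=np.array([[np.cos(th),-np.sin(th)],[np.sin(th),np.cos(th)]]); print(c,th,W-c-U@R.T)
for n,p,z in [("knobtop",(245,330),.097),("pad",(430,325),.073),("fasttop",(416,403),.101),("tab",(120,313),.097)]:
    w=ray([np.array(p)/4+[140,120]-.375],z,C)[0]; print(n,w,(w[:2]-c)@R)
for n,u in [("knob",(0,.038)),("cov",(0,-.082))]: print(n,c+R@u)
i=cam("wrist"); R=cv2.Rodrigues(i[2])[0]; s,T=tool(); o=-R.T@i[3].ravel(); print("wristcam in tool",T.inv().apply(o-s["position"]),T.inv().apply(R[2]),i[0][0,0])
E
```

```text
[ 0.538  -0.0175] -0.13657814868281334 [[-0.003  -0.0003]
 [-0.001   0.0003]
 [ 0.0016  0.0025]
 [ 0.0024 -0.0025]]
knobtop [0.5463 0.0174 0.097 ] [0.0034 0.0356]
pad [ 0.5544 -0.101   0.073 ] [ 0.0276 -0.0805]
fasttop [ 0.5006 -0.0937  0.101 ] [-0.0267 -0.0807]
tab [0.5562 0.0993 0.097 ] [0.0021 0.1181]
knob [0.5432 0.0202]
cov [ 0.5269 -0.0987]
wristcam in tool [-0.0012 -0.0747 -0.1178] [-0.0008  0.2919  0.9564] 294.1679119352663
```

Run:
```python
from h import *
print(rel((.48,-.04,.25),-1.4), manip.tips_ahead)
```

```text
[array([-420.8, -456.3,    6.3]), array([-0.  , -0.01,  4.12])] 0.025
```

>>> send_rows --plan '[{"linear":[-0.026,-0.028,0]},{"linear":[-0.026,-0.028,0]},{"linear":[-0.026,-0.028,0]},{"linear":[-0.026,-0.028,0]},{"linear":[-0.026,-0.028,0]},{"linear":[-0.026,-0.028,0]},{"linear":[-0.026,-0.028,0]},{"linear":[-0.026,-0.028,0]},{"linear":[-0.026,-0.028,0]},{"linear":[-0.026,-0.028,0]},{"linear":[-0.026,-0.028,0]},{"linear":[-0.026,-0.028,0]}]'

```text
$.plan[0]: bad value
```

Run:
```python
from h import *
print(rel((.48,-.04,.25),-1.4), manip.get_state()["clock"])
```

```text
[array([-420.8, -456.3,    6.3]), array([-0.  , -0.01,  4.12])] 1.4
```

All keys are required.

>>> send_rows --plan '[{"linear":[-0.026,-0.028,0],"delta_rot":[0,0,0],"fingers":0.085},{"linear":[-0.026,-0.028,0],"delta_rot":[0,0,0],"fingers":0.085},{"linear":[-0.026,-0.028,0],"delta_rot":[0,0,0],"fingers":0.085},{"linear":[-0.026,-0.028,0],"delta_rot":[0,0,0],"fingers":0.085},{"linear":[-0.026,-0.028,0],"delta_rot":[0,0,0],"fingers":0.085},{"linear":[-0.026,-0.028,0],"delta_rot":[0,0,0],"fingers":0.085},{"linear":[-0.026,-0.028,0],"delta_rot":[0,0,0],"fingers":0.085},{"linear":[-0.026,-0.028,0],"delta_rot":[0,0,0],"fingers":0.085},{"linear":[-0.026,-0.028,0],"delta_rot":[0,0,0],"fingers":0.085},{"linear":[-0.026,-0.028,0],"delta_rot":[0,0,0],"fingers":0.085},{"linear":[-0.026,-0.028,0],"delta_rot":[0,0,0],"fingers":0.085},{"linear":[-0.026,-0.028,0],"delta_rot":[0,0,0],"fingers":0.085}]'

```text
clock: 2.4
position: [0.3965, -0.1681, 0.2542]
ee_rot: [0.003, 0.782, -0.623, 0.004]
contact_force: [0.1, -0.3, -0.3]
width: 0.0852
```

Run:
```python
from h import *
print(rel((.48,-.04,.25),-1.4), manip.get_state()["clock"])
```

```text
[array([-106.1, -110.2,    3.3]), array([-0.08, -0.56,  3.19])] 2.4
```

>>> send_rows --plan '[{"linear":[-0.026,-0.028,0.001],"delta_rot":[0,-0.3,1],"fingers":0.085},{"linear":[-0.026,-0.028,0.001],"delta_rot":[0,-0.3,1],"fingers":0.085},{"linear":[-0.026,-0.028,0.001],"delta_rot":[0,0,1],"fingers":0.085},{"linear":[-0.026,-0.028,0],"delta_rot":[0,0,0],"fingers":0.085},{"linear":[0,0,0],"delta_rot":[0,0,0],"fingers":0.085}]'

```text
clock: 2.82
position: [0.492, -0.0309, 0.2526]
ee_rot: [-0.004, 0.767, -0.641, 0.002]
contact_force: [0.2, 0.3, 0.1]
width: 0.0852
```

Run:
```python
from h import *
import pickle
s=manip.get_state(); print(s["position"],s["qd"])
C=cam("wrist"); im=manip.get_image("wrist"); pickle.dump((C,im),open("w1.pkl","wb"))
for t in ["knob_centre","mark_tip","lock_tab","fastener_centre","thumb_pad"]:
    print(t,[(round(x["p"],2),np.round(x["extent"]).astype(int).tolist()) for x in manip.find_in(t,"wrist")[:2]])
cv2.imwrite("pics/w1.png",cv2.resize(im[:,:,::-1],(800,600),interpolation=cv2.INTER_CUBIC))
```

```text
[ 0.492  -0.0309  0.2526] [-0.0238 -0.0243  0.0356 -0.0992  0.0398 -0.0267]
knob_centre [(0.98, [189, 92, 235, 147])]
mark_tip [(0.46, [244, 111, 254, 120])]
lock_tab [(0.69, [106, 57, 193, 139])]
fastener_centre [(0.82, [298, 160, 343, 206]), (0.56, [107, 59, 195, 136])]
thumb_pad [(0.76, [263, 91, 388, 221]), (0.47, [187, 92, 241, 141])]
```

View pics/w1.png

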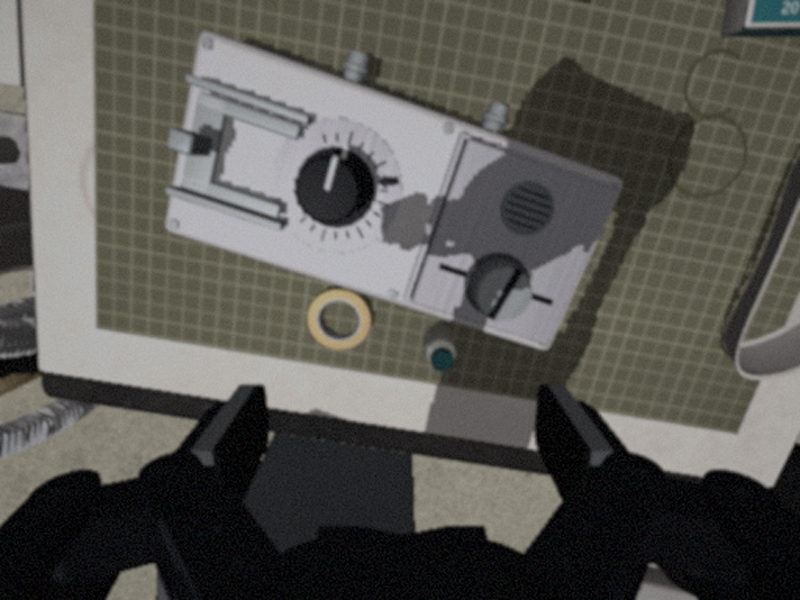

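The wrist view shows the knob top at about (335,185), the mark at about (388,181), the fastener slot from (492,315) to (520,270), the index lines at (452,270) and (542,300), and the tab at (185,140). I'll zoom in on knob and fastener for the angles.

Run:
```python
import pickle,cv2,numpy as np
C,im=pickle.load(open("w1.pkl","rb")); im=im[:,:,::-1]
z=lambda x,y:cv2.resize(im[y:y+80,x:x+80],(400,400),interpolation=cv2.INTER_CUBIC)
a=z(176,78);b=cv2.convertScaleAbs(z(280,144),alpha=1.6); c=z(100,40); d=z(330,100)
cv2.imwrite("pics/z1.png",np.hstack([a,b]))
```

```text
(no output)
```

View pics/z1.png

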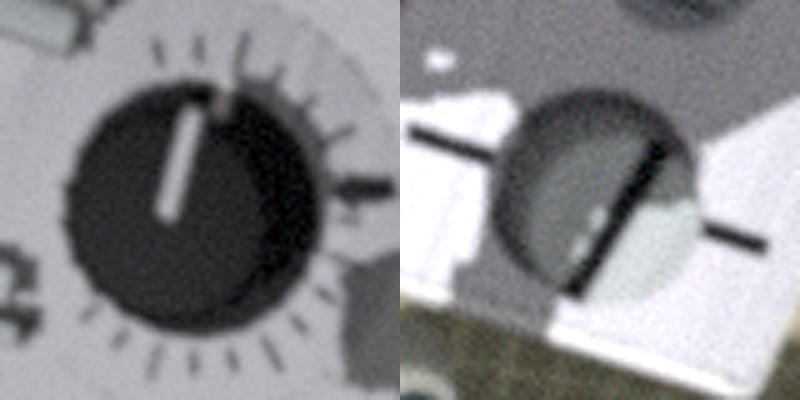

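The left crop shows the pointer line from (168,212) to (192,112) and the wedge tip at (338,190), reaching out to (392,188). The right crop shows the slot from (657,145) to (575,295), with index lines (412,130)–(492,155) and (705,230)–(765,247).

Run:
```python
from h import *
import pickle
from scipy.optimize import least_squares
C,im=pickle.load(open("w1.pkl","rb"))
k=lambda p,o:np.array(p,float)/5+np.array(o)-.4
K=(176,78);F=(280,144)
w=lambda p:np.array(p)*.64-.18
U=[];P=[]
def add(u,p): U.append(u);P.append(p)
for u,p in [((66,145,55),(205,33)),((66,-145,55),(621,183)),((-66,-145,55),(548,348)),((-66,145,55),(167,225))]: add(u,w(p))
add((0,38,97),k((166,205),K)); 
add((26,-82,78),w((527,208)))
add((-26,-82,101),k((216,220),F))
U=np.array(U)/1000;P=np.array(P)
def T(x,u):
    c,s=np.cos(x[2]),np.sin(x[2]);u=np.atleast_2d(u); return np.c_[x[0]+c*u[:,0]-s*u[:,1],x[1]+s*u[:,0]+c*u[:,1],u[:,2]]
f=lambda x:(proj(T(x,U),C)-P).ravel()
r=least_squares(f,[.538,-.018,-.137],loss="soft_l1"); print(r.x); print(f(r.x).reshape(-1,2))
th=r.x[2]; ang=lambda a,b:-(np.arctan2(*(b-a)[1::-1])-th)
p=ray([k((168,212),K),k((192,112),K)],.097,C);print("pointer",p,ang(*p))
kc=T(r.x,(0,.038,.057))[0]
for z in(.0555,.058):
  m=ray([k((338,190),K),k((392,188),K)],z,C);print("mark",m,np.linalg.norm(m-[*kc[:2],z],axis=1),ang(kc,m[0]),ang(kc,m[1]),ang(*m))
s=ray([k((175,295),F),k((257,145),F)],.101,C);print("slot",s.mean(0),ang(*s))
i=ray([k((12,130),F),k((92,155),F),k((305,230),F),k((365,247),F)],.075,C);print("index",ang(i[0],i[3]),i.mean(0))
for n,u in dict(knob=(0,.038,.081),fast=(-.026,-.082,.088),pad=(.026,-.082,.078),tab=(0,.124,.085)).items(): print(n,T(r.x,u)[0],proj(T(r.x,u),C)/.64)
np.save("u.npy",r.x)
```

```text
[ 0.5412 -0.0136 -0.1533]
[[-3.5427 -9.4644]
 [ 6.0605 -2.3956]
 [ 0.4297  3.8537]
 [-4.7944  0.4525]
 [ 0.6027  0.3743]
 [ 0.6461  0.5134]
 [-0.5292  0.5471]]
pointer [[0.5461 0.0241 0.097 ]
 [0.5639 0.0221 0.097 ]] -0.04554366495913503
mark [[ 0.5539 -0.0038  0.0555]
 [ 0.5563 -0.0148  0.0555]] [0.0287 0.0399] 1.1732829091290147 1.1819563271818538 1.2041799033866922
mark [[ 0.554  -0.0039  0.058 ]
 [ 0.5563 -0.0148  0.058 ]] [0.0288 0.0399] 1.1713989225216457 1.1805210564091213 1.2041799033866902
slot [ 0.5033 -0.0909  0.101 ] 0.10358417916803775
index 1.5623154155246084 [ 0.503  -0.0923  0.075 ]
knob [0.547 0.024 0.081] [[331.2834 184.9356]]
fast [ 0.503  -0.0906  0.088 ] [[499.2196 288.6153]]
pad [ 0.5543 -0.0986  0.078 ] [[527.7283 208.521 ]]
tab [0.5601 0.109  0.085 ] [[189.5148 135.975 ]]
```

Run:
```python
from h import *
import pickle
C,im=pickle.load(open("w1.pkl","rb"))
s,R=tool()
for z in(.005,.012,.018,.025,.03): print(z,(proj(s["position"]+R.apply([[x,-.011,z] for x in(-.0427,.0427)]),C)+.18)/.64)
print(rel((.547,.024,.16),-.4), s["qpos"])
```

```text
0.005 [[281.9768 404.465 ]
 [566.8045 406.6901]]
0.012 [[287.5998 393.4427]
 [559.2142 395.5541]]
0.018 [[292.0204 384.7774]
 [553.2473 386.8   ]]
0.025 [[296.769  375.4693]
 [546.8383 377.3974]]
0.03 [[299.92   369.2929]
 [542.5858 371.1585]]
[array([-50.4, -68.8,  92.6]), array([ -0.14,  -0.19, -57.29])] [-0.2186  0.1461  1.6878 -0.0002  1.3036  1.1814]
```

>>> send_rows --plan '[{"linear":[0,0,0.011],"delta_rot":[0,0,-7.1],"fingers":0.085},{"linear":[0,0,0.011],"delta_rot":[0,0,-7.1],"fingers":0.085},{"linear":[0,0,0.011],"delta_rot":[0,0,-7.1],"fingers":0.085},{"linear":[0,0,0.011],"delta_rot":[0,0,-7.1],"fingers":0.085},{"linear":[0,0,0.011],"delta_rot":[0,0,-7.1],"fingers":0.085},{"linear":[0,0,0.011],"delta_rot":[0,0,-7.1],"fingers":0.085},{"linear":[0,0,0.011],"delta_rot":[0,0,-7.1],"fingers":0.085},{"linear":[0,0,0.011],"delta_rot":[0,0,-7.1],"fingers":0.085},{"linear":[0,0,0],"delta_rot":[0,0,0],"fingers":0.085}]'

```text
clock: 3.87
position: [0.4829, -0.0511, 0.1641]
ee_rot: [0.002, 0.98, -0.198, 0.005]
contact_force: [-0.8, 0.3, -0.1]
width: 0.0852
```

Run:
```python
from h import *
print(rel((.547,.024,.16),-.4))
```

```text
[array([ 29.8, -94.2,   4.2]), array([ 0.06, -0.56,  0.03])]
```

>>> send_rows --plan '[{"linear":[0.01,-0.031,0],"delta_rot":[0,-0.5,0],"fingers":0.085},{"linear":[0.01,-0.031,0],"delta_rot":[0,0,0],"fingers":0.085},{"linear":[0.01,-0.031,0],"delta_rot":[0,0,0],"fingers":0.085},{"linear":[0,0,0],"delta_rot":[0,0,0],"fingers":0.085},{"linear":[0,0,0],"delta_rot":[0,0,0],"fingers":0.085}]'

```text
clock: 4.28
position: [0.5476, 0.0176, 0.1662]
ee_rot: [0.001, 0.977, -0.213, 0.001]
contact_force: [-0.3, 0.1, -0.5]
width: 0.0849
```

Run:
```python
from h import *
print(rel((.547,.024,.092),-.4))
```

```text
[array([-3.4, -5.7, 74.2]), array([ 0.14, -0.11, -1.68])]
```

>>> send_rows --plan '[{"linear":[-0.003,-0.006,0],"delta_rot":[0,0,-1.7],"fingers":0.085},{"linear":[0,0,0.024],"delta_rot":[0,0,0],"fingers":0.085},{"linear":[0,0,0.024],"delta_rot":[0,0,0],"fingers":0.085},{"linear":[0,0,0.02],"delta_rot":[0,0,0],"fingers":0.085},{"linear":[0,0,0],"delta_rot":[0,0,0],"fingers":0.085}]'

```text
clock: 4.7
position: [0.5468, 0.0203, 0.1007]
ee_rot: [0.001, 0.979, -0.202, 0.004]
contact_force: [-0.1, 0.9, 0.7]
width: 0.0849
```

Run:
```python
from h import *
print(rel((.547,.024,.092),-.4))
```

```text
[array([-1.4, -3.5,  8.7]), array([ 0.07, -0.5 , -0.36])]
```

Correct, go down and grip gently.

>>> send_rows --plan '[{"linear":[-0.001,-0.004,0.005],"delta_rot":[0,-0.4,0],"fingers":0.085},{"linear":[0,0,0.004],"delta_rot":[0,0,0],"fingers":0.085},{"linear":[0,0,0],"delta_rot":[0,0,0],"fingers":0.03},{"linear":[0,0,0],"delta_rot":[0,0,0],"fingers":0.03},{"linear":[0,0,0],"delta_rot":[0,0,0],"fingers":0.03},{"linear":[0,0,0],"delta_rot":[0,0,0],"fingers":0.03},{"linear":[0,0,0],"delta_rot":[0,0,0],"fingers":0.03},{"linear":[0,0,0],"delta_rot":[0,0,0],"fingers":0.03},{"linear":[0,0,0],"delta_rot":[0,0,0],"fingers":0.03},{"linear":[0,0,0],"delta_rot":[0,0,0],"fingers":0.03}]' --force 25

```text
clock: 5.53
position: [0.5453, 0.0237, 0.0956]
ee_rot: [0.0, 0.979, -0.204, -0.0]
contact_force: [-0.5, 0.2, -1.3]
width: 0.0374
```

Run:
```python
from h import *
s=manip.get_state(); print(rel((.547,.024,.092),-.4),s["contact_force"],s["moment"],s["width"])
```

```text
[array([ 1.4, -0.9,  3.6]), array([ 0.01, -0.  , -0.59])] [-0.5079  0.2337 -1.2744] [ 0.0069 -0.0066 -0.0738] 0.03742385269381106
```

>>> send_rows --plan '[{"linear":[0,0,0],"delta_rot":[0,0,5],"fingers":0.03},{"linear":[0,0,0],"delta_rot":[0,0,5],"fingers":0.03},{"linear":[0,0,0],"delta_rot":[0,0,5],"fingers":0.03},{"linear":[0,0,0],"delta_rot":[0,0,5],"fingers":0.03},{"linear":[0,0,0],"delta_rot":[0,0,5],"fingers":0.03},{"linear":[0,0,0],"delta_rot":[0,0,0],"fingers":0.03}]'

```text
clock: 6.03
position: [0.5454, 0.0237, 0.0956]
ee_rot: [0.0, 0.908, -0.42, -0.0]
contact_force: [0.1, 0.3, -2.1]
width: 0.0374
```

Run:
```python
from h import *
s=manip.get_state(); print(rel((.5453,.0237,.0956),-.39-1.195),s["contact_force"],s["moment"],s["width"])
```

```text
[array([-0.1,  0. ,  0. ]), array([ 0.06, -0.02, 41.2 ])] [ 0.0772  0.2806 -2.1425] [-0.0368 -0.0091 -0.0112] 0.03737614982592857
```

>>> send_rows --plan '[{"linear":[0,0,0],"delta_rot":[0,0,5],"fingers":0.03},{"linear":[0,0,0],"delta_rot":[0,0,5],"fingers":0.03},{"linear":[0,0,0],"delta_rot":[0,0,5],"fingers":0.03},{"linear":[0,0,0],"delta_rot":[0,0,5],"fingers":0.03},{"linear":[0,0,0],"delta_rot":[0,0,5],"fingers":0.03},{"linear":[0,0,0],"delta_rot":[0,0,5],"fingers":0.03},{"linear":[0,0,0],"delta_rot":[0,0,5],"fingers":0.03},{"linear":[0,0,0],"delta_rot":[0,0,5],"fingers":0.03},{"linear":[0,0,0],"delta_rot":[0,0,0],"fingers":0.03},{"linear":[0,0,0],"delta_rot":[0,0,0],"fingers":0.03}]'

```text
clock: 6.87
position: [0.5454, 0.0236, 0.0956]
ee_rot: [-0.001, -0.707, 0.707, 0.0]
contact_force: [-0.3, 0.3, -2.7]
width: 0.0371
```

Run:
```python
from h import *
import pickle
s=manip.get_state(); print(rel((.5453,.0237,.0956),-.39-1.195),s["contact_force"],s["moment"],s["width"],s["qpos"])
C=cam("wrist"); im=manip.get_image("wrist"); pickle.dump((C,im),open("w2.pkl","wb"))
p=proj((.547,.024,.08),C)[0]; print(p)
x,y=np.clip(p.astype(int)-[50,60],0,[412,284])
cv2.imwrite("pics/w2.png",cv2.resize(im[y:y+100,x:x+100,::-1],(600,600),interpolation=cv2.INTER_CUBIC));print(x,y)
```

```text
[array([-0.1,  0.1,  0. ]), array([ 0.1 , -0.07,  0.8 ])] [-0.3089  0.3385 -2.6512] [ 0.0139  0.0532 -0.0636] 0.037070176201829216 [-0.0834  0.3725  1.8    -0.0016  0.9707  1.4886]
[258.4685 255.2919]
208 195
```

View pics/w2.png

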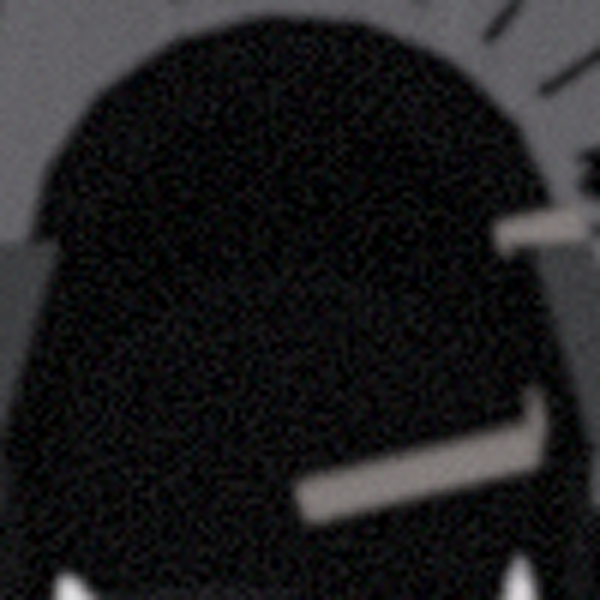

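The pointer line runs from (300,500) to (540,442) in the crop and continues on the flange at (500,235)–(585,222). The wedge is just showing at (590,170), mostly hidden by a finger.

Run:
```python
from h import *
import pickle
C,im=pickle.load(open("w2.pkl","rb")); u=np.load("u.npy")
k=lambda p:np.array(p,float)/6+[208,195]-.42
a=ray([k((300,502)),k((540,442))],.097,C); b=ray([k((498,235)),k((585,223))],.062,C); m=ray([k((590,172))],.056,C)
ang=lambda a,b:u[2]-np.arctan2(b[1]-a[1],b[0]-a[0])
print(a,b,m,ang(*a),ang(*b)); ax=np.array([.5454,.0236])
print(ang(ax,a[1]),ang(ax,b[1]),ang(ax,m[0]),np.linalg.norm(m[0,:2]-ax),np.linalg.norm(b[:,:2]-ax,axis=1))
```

```text
[[0.5447 0.0245 0.097 ]
 [0.5498 0.0066 0.097 ]] [[ 0.5506  0.0059  0.062 ]
 [ 0.5518 -0.0022  0.062 ]] [[ 0.5545 -0.0035  0.056 ]] 1.139586136386012 1.2686255580852468
1.1640564930969752 1.1733424336164102 1.0949786846572167 0.028576316161019324 [0.0185 0.0266]
```

>>> send_rows --plan '[{"linear":[0,0,0],"delta_rot":[0,0,0],"fingers":0.085},{"linear":[0,0,0],"delta_rot":[0,0,0],"fingers":0.085},{"linear":[0,0,0],"delta_rot":[0,0,0],"fingers":0.085},{"linear":[0,0,0],"delta_rot":[0,0,0],"fingers":0.085},{"linear":[0,0,-0.02],"delta_rot":[0,0,0],"fingers":0.085},{"linear":[0,0,-0.02],"delta_rot":[0,0,0],"fingers":0.085},{"linear":[0,0.03,0],"delta_rot":[0,0,0],"fingers":0.085},{"linear":[0,0.03,0],"delta_rot":[0,0,0],"fingers":0.085},{"linear":[0,0,0],"delta_rot":[0,0,0],"fingers":0.085},{"linear":[0,0,0],"delta_rot":[0,0,0],"fingers":0.085}]'

```text
clock: 7.75
position: [0.4878, 0.0226, 0.1393]
ee_rot: [-0.002, 0.71, -0.704, 0.003]
contact_force: [0.9, 0.0, 1.2]
width: 0.0851
```

```bash
cat > look.py <<'E'
from h import *
import pickle,sys
n=sys.argv[1]; q=np.array([float(v) for v in sys.argv[2:5]]); half=int(sys.argv[5])
s=manip.get_state(); print(s["position"],abs(s["qd"]).max())
C=cam("wrist"); im=manip.get_image("wrist"); pickle.dump((C,im),open(n+".pkl","wb"))
p=proj(q,C)[0]; x,y=np.clip(p.astype(int)-half,0,[512-2*half,384-2*half])
cv2.imwrite(f"pics/{n}.png",cv2.resize(im[y:y+2*half,x:x+2*half,::-1],(600,600),interpolation=cv2.INTER_CUBIC));print(x,y,300/half)
E
python3 look.py w3 .545 .0236 .07 50
```

```text
[0.4878 0.0226 0.1393] 0.04892862026331454
207 84 6.0
```

View pics/w3.png

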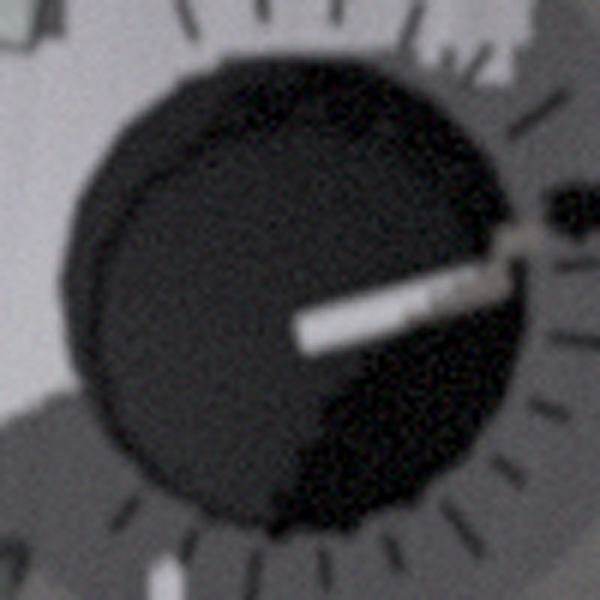

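The pointer line runs from (303,335) to (498,275), its flange stub ends at about (543,235), and the wedge tip is at about (548,213), running out past (600,208).

Run:
```python
from h import *
import pickle
C,im=pickle.load(open("w3.pkl","rb")); th=np.load("u.npy")[2]
k=lambda p:np.array(p,float)/6+[207,84]-.42
a=ray([k((303,335)),k((498,275))],.097,C); b=ray([k((500,245)),k((543,236))],.062,C); m=ray([k((548,213)),k((598,209))],.056,C)
ang=lambda a,b:th-np.arctan2(b[1]-a[1],b[0]-a[0])
print(a,b,m,"line",ang(*a))
for ax in ([.5454,.0236],[.546,.024],[.547,.024]):
  ax=np.array(ax);print([ang(ax,q) for q in (a[1],b[1],m[0],m[1])],[np.linalg.norm(q[:2]-ax) for q in (a[0],a[1],b[1],m[0],m[1])])
x,y=240,100
cv2.imwrite("pics/w3b.png",cv2.convertScaleAbs(cv2.resize(im[100:140,265:325,::-1],(780,520),interpolation=cv2.INTER_CUBIC),alpha=1.5))
# projected circle of barrel top and flange edge check
for ax in ([.5454,.0236],[.547,.024]):
  t=np.arange(4)*np.pi/2
  for z,r in((.097,.019),(.062,.026)): print(ax,z,((proj(np.c_[ax[0]+r*np.cos(t),ax[1]+r*np.sin(t),z+0*t],C)-[207,84]+.42)*6).round(0).tolist())
```

```text
[[0.5447 0.0241 0.097 ]
 [0.5501 0.0068 0.097 ]] [[ 0.5508  0.0028  0.062 ]
 [ 0.5518 -0.0018  0.062 ]] [[ 0.554  -0.0031  0.056 ]
 [ 0.5544 -0.0086  0.056 ]] line 1.1142996769827969
[np.float64(1.1458868529604598), np.float64(1.171454899858151), np.float64(1.1065440395300068), np.float64(1.1435185002418342)] [np.float64(0.0008838859229779553), np.float64(0.017468705205960635), np.float64(0.02620900504496806), np.float64(0.028012762180204123), np.float64(0.0334299460231668)]
[np.float64(1.184600991418247), np.float64(1.1971329350556241), np.float64(1.1311264481089578), np.float64(1.1638957463885278)] [np.float64(0.0013360468795189922), np.float64(0.01770634659997459), np.float64(0.026459548736314738), np.float64(0.028218533077838597), np.float64(0.03365968443048512)]
[np.float64(1.2402215857799468), np.float64(1.2343027036532637), np.float64(1.1654513111438294), np.float64(1.1928625795309025)] [np.float64(0.0023346183326734223), np.float64(0.017502627787040943), np.float64(0.026259112435967083), np.float64(0.027952536609087395), np.float64(0.03342282488499795)]
[0.5454, 0.0236] 0.097 [[311.0, 105.0], [97.0, 325.0], [307.0, 534.0], [520.0, 328.0]]
[0.5454, 0.0236] 0.062 [[309.0, 41.0], [68.0, 292.0], [305.0, 529.0], [546.0, 296.0]]
[0.547, 0.024] 0.097 [[306.0, 85.0], [92.0, 307.0], [302.0, 517.0], [516.0, 310.0]]
[0.547, 0.024] 0.062 [[305.0, 25.0], [63.0, 277.0], [301.0, 515.0], [543.0, 281.0]]
```

View pics/w3b.png

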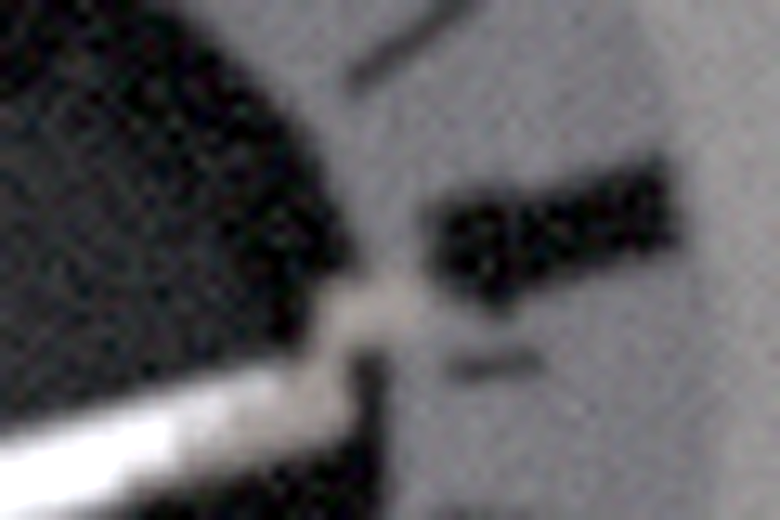

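```bash
cat > knobfit.py <<'E'
from h import *
import pickle,sys
C,im=pickle.load(open(sys.argv[1]+".pkl","rb")); th=np.load("u.npy")[2]
ax=np.array([.5454,.0236])
# rectified polar map of the dial plane about the axis: rows=radius, cols=unit angle
A=np.linspace(.8,1.4,121)
def prof(r,z):
    P=np.c_[ax[0]+r*np.cos(th-A),ax[1]+r*np.sin(th-A),z+0*A]; p=proj(P,C).astype(np.float32)
    return cv2.remap(im.mean(2).astype(np.float32),p[:,0].reshape(1,-1),p[:,1].reshape(1,-1),cv2.INTER_LINEAR)[0]
def cen(v,sign):
    w=np.clip(sign*(v-np.median(v)),0,None); w[w<.5*w.max()]=0
    return (w*A).sum()/w.sum(), w.max()
for n,z,rs,sg in [("mark",.056,np.arange(.029,.039,.0015),-1),("stub",.062,np.arange(.0205,.0265,.001),1),("top",.097,np.arange(.006,.018,.002),1)]:
    print(n,[(round(r*1000,1),*np.round(cen(prof(r,z),sg),3)) for r in rs])
E
python3 knobfit.py w3
```

```text
mark [(np.float64(29.0), np.float64(1.115), np.float64(62.212)), (np.float64(30.5), np.float64(1.132), np.float64(56.484)), (np.float64(32.0), np.float64(1.131), np.float64(60.999)), (np.float64(33.5), np.float64(1.136), np.float64(74.725)), (np.float64(35.0), np.float64(1.137), np.float64(77.514)), (np.float64(36.5), np.float64(1.135), np.float64(76.807)), (np.float64(38.0), np.float64(1.135), np.float64(75.714))]
stub [(np.float64(20.5), np.float64(1.304), np.float64(75.563)), (np.float64(21.5), np.float64(1.254), np.float64(31.106)), (np.float64(22.5), np.float64(1.16), np.float64(66.684)), (np.float64(23.5), np.float64(1.162), np.float64(65.451)), (np.float64(24.5), np.float64(1.16), np.float64(31.657)), (np.float64(25.5), np.float64(1.172), np.float64(18.044))]
top [(np.float64(6.0), np.float64(1.229), np.float64(14.501)), (np.float64(8.0), np.float64(1.186), np.float64(34.1)), (np.float64(10.0), np.float64(1.153), np.float64(77.911)), (np.float64(12.0), np.float64(1.13), np.float64(74.479)), (np.float64(14.0), np.float64(1.139), np.float64(74.16)), (np.float64(16.0), np.float64(1.16), np.float64(71.953))]
```

```bash
sed -i 's/\.029,\.039,\.0015/.028,.044,.001/' knobfit.py
python3 - <<'E'
import sys,io,contextlib
src=open("knobfit.py").read()
for f,ax in (("w1",".5454,.0236"),("w1",".547,.024"),("w3",".5454,.0236")):
    sys.argv=["x",f]; print(f,ax); b=io.StringIO()
    with contextlib.redirect_stdout(b): exec(src.replace(".5454,.0236",ax))
    print(b.getvalue().replace("np.float64","").split("stub")[0])
E
python3 - <<'E'
import sys; sys.path.insert(0,".")
import os; os.chdir(".")
from h import *
import pickle
C,im=pickle.load(open("w3.pkl","rb")); th=np.load("u.npy")[2]
A=np.linspace(.5,1.7,300)
def band(r0,r1,z):
    r=np.linspace(r1,r0,150)[:,None]; P=np.stack([.5454+r*np.cos(th-A),.0236+r*np.sin(th-A),z+0*r*A],-1)
    p=proj(P,C).astype(np.float32).reshape(150,300,2); return cv2.resize(cv2.remap(im[:,:,::-1].copy(),p[...,0],p[...,1],cv2.INTER_CUBIC),(600,190))
v=np.vstack([band(.026,.046,.056),band(.018,.027,.062),band(0.003,.019,.097)])
for a in np.arange(.6,1.7,.1): cv2.line(v,(int((a-.5)*500),0),(int((a-.5)*500),8),(0,0,255),1)
cv2.imwrite("pics/pol.png",v)
E
```

```text
w1 .5454,.0236
mark [((28.0), (1.059), (56.612)), ((29.0), (1.114), (88.789)), ((30.0), (1.127), (93.886)), ((31.0), (1.131), (90.266)), ((32.0), (1.129), (97.333)), ((33.0), (1.129), (109.302)), ((34.0), (1.13), (125.078)), ((35.0), (1.133), (134.047)), ((36.0), (1.137), (137.443)), ((37.0), (1.14), (137.795)), ((38.0), (1.139), (136.774)), ((39.0), (1.138), (122.779)), ((40.0), (1.141), (86.104)), ((41.0), (1.147), (42.287)), ((42.0), (1.165), (12.248)), ((43.0), (1.275), (13.887))]

w1 .547,.024
mark [((28.0), (1.06), (54.088)), ((29.0), (1.171), (84.047)), ((30.0), (1.18), (94.591)), ((31.0), (1.182), (89.667)), ((32.0), (1.181), (91.842)), ((33.0), (1.179), (101.781)), ((34.0), (1.179), (116.369)), ((35.0), (1.182), (126.239)), ((36.0), (1.184), (134.693)), ((37.0), (1.184), (136.46)), ((38.0), (1.182), (135.965)), ((39.0), (1.18), (120.993)), ((40.0), (1.183), (86.035)), ((41.0), (1.192), (42.812)), ((42.0), (1.208), (13.559)), ((43.0), (1.281), (15.198))]

w3 .5454,.0236
mark [((28.0), (1.103), (39.701)), ((29.0), (1.115), (62.212)), ((30.0), (1.126), (61.158)), ((31.0), (1.135), (61.28)), ((32.0), (1.131), (60.999)), ((33.0), (1.135), (73.719)), ((34.0), (1.137), (75.028)), ((35.0), (1.137), (77.514)), ((36.0), (1.135), (77.268)), ((37.0), (1.133), (76.115)), ((38.0), (1.135), (75.714)), ((39.0), (1.135), (69.679)), ((40.0), (1.134), (50.79)), ((41.0), (1.136), (13.31)), ((42.0), (1.31), (4.562)), ((43.0), (1.209), (3.648))]
```

View pics/pol.png

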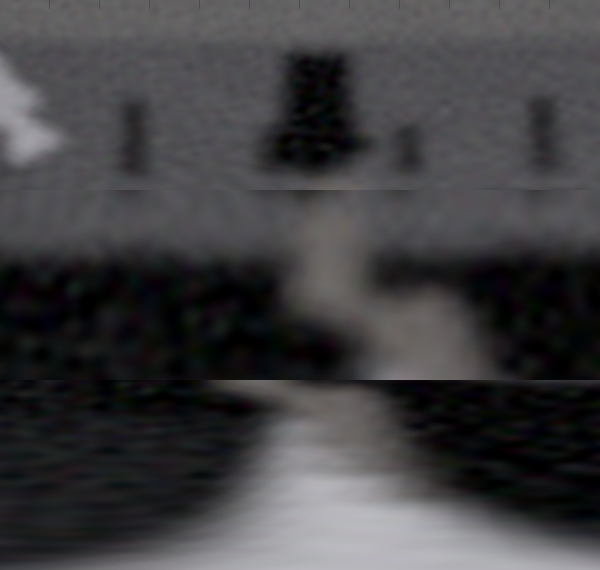

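The rectified dial shows the mark centred at column 318 (1.136 rad). The pointer is at 1.15–1.165 in this view, and 1.136 by start angle plus measured turn. They agree to about 0.02 rad, so I leave the knob and go on to the lock.

Run:
```python
from h import *
u=np.load("u.npy"); u[:2]+=[-.0016,-.0004]; np.save("u.npy",u)
print(rel((.5633,.1397,.14),-1.724))
```

```text
[array([-116.4,  -77.1,   -0.8]), array([-0.31, -0.1 ,  9.29])]
```

>>> send_rows --plan '[{"linear":[-0.029,-0.019,0],"delta_rot":[-0.3,0,0],"fingers":0},{"linear":[-0.029,-0.019,0],"delta_rot":[0,0,0],"fingers":0},{"linear":[-0.029,-0.019,0],"delta_rot":[0,0,0],"fingers":0},{"linear":[-0.029,-0.019,0],"delta_rot":[0,0,0],"fingers":0},{"linear":[0,0,0],"delta_rot":[0,0,4.6],"fingers":0},{"linear":[0,0,0],"delta_rot":[0,0,4.6],"fingers":0},{"linear":[0,0,0],"delta_rot":[0,0,0],"fingers":0},{"linear":[0,0,0],"delta_rot":[0,0,0],"fingers":0},{"linear":[0,0,0],"delta_rot":[0,0,0],"fingers":0}]'

```text
clock: 8.55
position: [0.5754, 0.1459, 0.1375]
ee_rot: [0.002, -0.65, 0.76, -0.003]
contact_force: [-0.4, 0.1, 0.2]
width: 0.0001
```

Run:
```python
from h import *
s=manip.get_state(); print(rel((.5633,.1397,.097),-1.724),s["width"],s["contact_force"])
```

```text
[array([ 8. , 11.3, 40.4]), array([-0.46, -0.03, -0.12])] 9.924673984813094e-05 [-0.4273  0.0781  0.2393]
```

>>> send_rows --plan '[{"linear":[0.004,0.011,0.01],"delta_rot":[-0.4,0,0],"fingers":0},{"linear":[0,0,0.016],"delta_rot":[0,0,0],"fingers":0},{"linear":[0,0,0.014],"delta_rot":[0,0,0],"fingers":0},{"linear":[0,0,0],"delta_rot":[0,0,0],"fingers":0},{"linear":[0,0,0],"delta_rot":[0,0,0],"fingers":0}]'

```text
clock: 8.97
position: [0.565, 0.1413, 0.0973]
ee_rot: [0.001, -0.652, 0.759, -0.001]
contact_force: [-0.1, -0.4, -0.8]
width: -0.0002
```

Run:
```python
from h import *
s=manip.get_state(); print(rel((.5633,.1397,.097),-1.724),s["width"],s["contact_force"])
C=cam("wrist");im=manip.get_image("wrist");p=proj((.5585,.1086,.09),C)[0];print(p)
cv2.imwrite("pics/t1.png",cv2.resize(im[:,:,::-1],(640,480)))
```

```text
[array([1.9, 1.4, 0.3]), array([-0.21, -0.01,  0.11])] -0.00024825850983076046 [-0.0626 -0.3516 -0.7519]
[328.6127 269.1365]
```

View pics/t1.png

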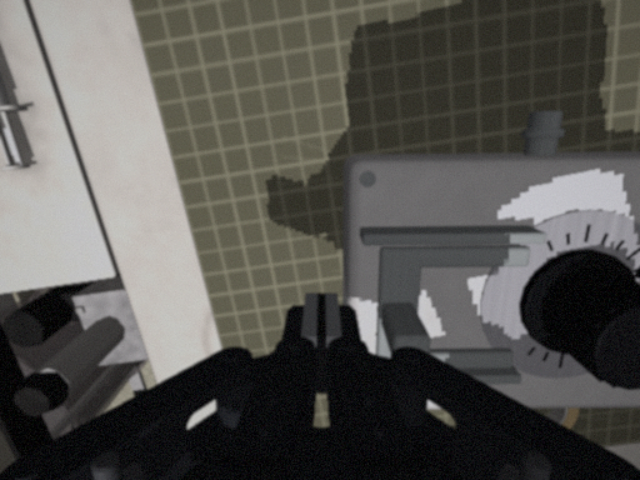

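The fingers are shut, level with the tab and about 10 mm behind it. Now I push.

>>> send_rows --plan '[{"linear":[0.007,0.001,0],"delta_rot":[0,0,0],"fingers":0},{"linear":[0.007,0,0],"delta_rot":[0,0,0],"fingers":0},{"linear":[0.007,0,0],"delta_rot":[0,0,0],"fingers":0},{"linear":[0.007,0,0],"delta_rot":[0,0,0],"fingers":0},{"linear":[0.007,0,0],"delta_rot":[0,0,0],"fingers":0},{"linear":[0.007,0,0],"delta_rot":[0,0,0],"fingers":0},{"linear":[0,0,0],"delta_rot":[0,0,0],"fingers":0}]'

```text
clock: 9.6
position: [0.5585, 0.0956, 0.1007]
ee_rot: [0.004, -0.652, 0.759, -0.003]
contact_force: [-0.3, -0.1, -0.1]
width: 0.0002
```

```bash
cat > st.py <<'E'
from h import *
s,R=tool(); th=np.load("u.npy")[2]; uy=np.array([-np.sin(th),np.cos(th)]);ux=np.array([uy[1],-uy[0]])
d=s["position"][:2]-[.5454,.0236]; print("from knob, unit x,y mm",1000*d@ux,1000*d@uy,"z",s["position"][2],"F tool",R.inv().apply(s["contact_force"]),s["clock"])
E
python3 st.py
```

```text
from knob, unit x,y mm 1.9311738112789758 73.2011118112058 z 0.10066212576226106 F tool [0.1493 0.2654 0.1086] 9.6
```

>>> send_rows --plan '[{"linear":[0.005,0.001,0.002],"delta_rot":[0,0,0],"fingers":0},{"linear":[0.005,0,0.001],"delta_rot":[0,0,0],"fingers":0},{"linear":[0.003,0,0],"delta_rot":[0,0,0],"fingers":0}]'

```text
clock: 9.85
position: [0.5566, 0.0838, 0.0984]
ee_rot: [0.007, -0.65, 0.759, -0.002]
contact_force: [1.6, 13.5, -0.1]
width: -0.0004
```

```bash
python3 st.py
```

```text
from knob, unit x,y mm 1.825881743649262 61.239582450164335 z 0.09840104330731436 F tool [-13.6023   0.4867   0.2431] 9.85
```

>>> send_rows --plan '[{"linear":[0.001,0,0],"delta_rot":[0,0,0],"fingers":0},{"linear":[0,0,0],"delta_rot":[0,0,0],"fingers":0}]'

```text
clock: 10.02
position: [0.5566, 0.0844, 0.0984]
ee_rot: [0.008, -0.65, 0.76, -0.0]
contact_force: [-0.2, 0.1, -0.7]
width: 0.0
```

```bash
python3 st.py
```

```text
from knob, unit x,y mm 1.8180138211910233 61.76650249189316 z 0.09835386834173654 F tool [-0.097  0.243  0.655] 10.0167
```

>>> send_rows --plan '[{"linear":[0.003,0,0],"delta_rot":[-0.5,0,0],"fingers":0},{"linear":[0.003,0,0],"delta_rot":[0,0,0],"fingers":0}]'

```text
clock: 10.18
position: [0.5566, 0.0838, 0.0986]
ee_rot: [0.01, -0.648, 0.761, 0.007]
contact_force: [1.5, 13.0, 0.2]
width: -0.0
```

```bash
python3 st.py
```

```text
from knob, unit x,y mm 1.864501292836401 61.179267744953485 z 0.09859513088486567 F tool [-13.0208   0.6181   0.1198] 10.1833
```

Stopped at the same place twice with 13 N, so the lock is home. Back off, then look.

>>> send_rows --plan '[{"linear":[-0.012,0,0],"delta_rot":[0.5,-0.5,0],"fingers":0},{"linear":[0,0,-0.03],"delta_rot":[0,0,-6],"fingers":0},{"linear":[0,0,-0.03],"delta_rot":[0,0,-6],"fingers":0},{"linear":[0.02,0.02,0],"delta_rot":[0,0,-6],"fingers":0.085},{"linear":[0.02,0.02,0],"delta_rot":[0,0,-6],"fingers":0.085},{"linear":[0.03,0.02,0],"delta_rot":[0,0,-6],"fingers":0.085},{"linear":[0.03,0.02,0],"delta_rot":[0,0,-6],"fingers":0.085},{"linear":[0.02,0.02,0],"delta_rot":[0,0,0],"fingers":0.085},{"linear":[0,0,0],"delta_rot":[0,0,0],"fingers":0.085},{"linear":[0,0,0],"delta_rot":[0,0,0],"fingers":0.085}]'

```text
clock: 11.02
position: [0.4942, -0.0517, 0.1557]
ee_rot: [-0.013, 0.862, -0.506, 0.001]
contact_force: [0.6, 0.1, -0.1]
width: 0.0831
```

Run:
```python
from h import *
import pickle
s=manip.get_state(); print(s["position"],s["qpos"],rel((.5015,-.091,.14),-1.1))
C=cam("wrist"); im=manip.get_image("wrist"); pickle.dump((C,im),open("w4.pkl","wb"))
cv2.imwrite("pics/w4.png",cv2.convertScaleAbs(cv2.resize(im[:,:,::-1],(800,600),interpolation=cv2.INTER_CUBIC),alpha=1.3))
```

```text
[ 0.4942 -0.0517  0.1557] [-0.2618  0.2346  1.8342  0.0288  1.0634  0.7858] [array([38. , 13.1, 14.9]), array([-1.39,  0.68,  2.21])]
```

View pics/w4.png

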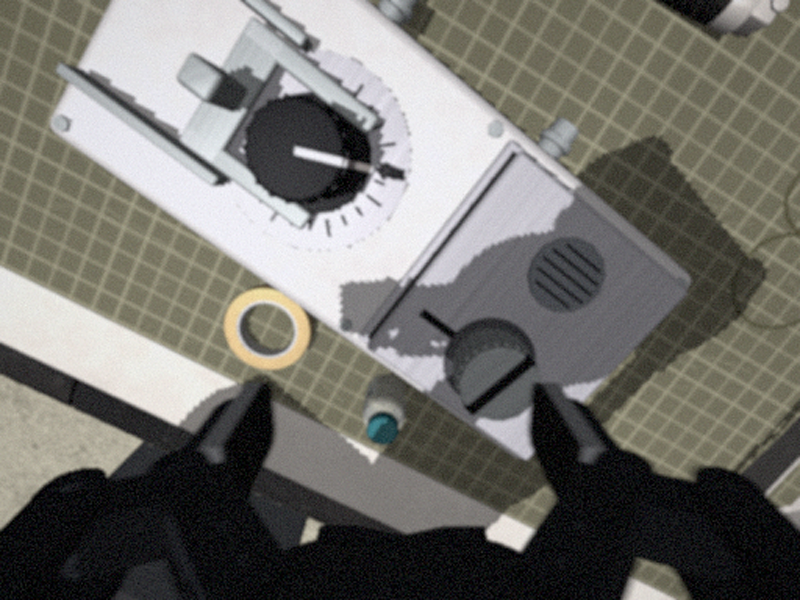

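The lock is home round the knob. The pointer line (295,152)→(345,163) continues into the mark at (395,172). The fastener slot runs from (470,410) to (532,362).

Run:
```python
from h import *
import pickle
C,im=pickle.load(open("w4.pkl","rb")); th=np.load("u.npy")[2]
s=ray(np.array([(470,410),(532,362)])*.64-.18,.101,C); d=s[1]-s[0]; print(s.mean(0),th-np.arctan2(d[1],d[0]), ray(np.array([(567,274)])*.64-.18,.078,C))
```

```text
[ 0.5032 -0.0914  0.101 ] 0.17733238798219703 [[ 0.5555 -0.0976  0.078 ]]
```

>>> send_rows --plan '[{"linear":[0.019,0.006,0],"delta_rot":[-0.7,0.3,1],"fingers":0.085},{"linear":[0.019,0.006,0],"delta_rot":[-0.7,0.3,1],"fingers":0.085},{"linear":[0,0,0],"delta_rot":[0,0,0],"fingers":0.085},{"linear":[0,0,0],"delta_rot":[0,0,0],"fingers":0.085}]'

```text
clock: 11.4
position: [0.5031, -0.0893, 0.1548]
ee_rot: [0.001, 0.854, -0.52, -0.001]
contact_force: [0.4, -0.1, 0.0]
width: 0.085
```

Run:
```python
from h import *
print(rel((.5025,-.091,.099),-1.1))
```

```text
[array([ 1.3,  1.2, 55.8]), array([0.13, 0.09, 0.36])]
```

>>> send_rows --plan '[{"linear":[0.001,0.001,0.02],"delta_rot":[0,0,0],"fingers":0.085},{"linear":[0,0,0.02],"delta_rot":[0,0,0],"fingers":0.085},{"linear":[0,0,0.01],"delta_rot":[0,0,0],"fingers":0.085},{"linear":[0,0,0],"delta_rot":[0,0,0],"fingers":0.085},{"linear":[0,0,0],"delta_rot":[0,0,0],"fingers":0.085}]'

```text
clock: 11.82
position: [0.5047, -0.087, 0.1037]
ee_rot: [-0.001, 0.855, -0.519, -0.001]
contact_force: [-0.2, 0.3, 0.6]
width: 0.0854
```

Run:
```python
from h import *
print(rel((.5025,-.091,.099),-1.1))
```

```text
[array([2.5, 3.8, 4.7]), array([-0.03,  0.11,  0.56])]
```

>>> send_rows --plan '[{"linear":[0.003,0.004,0.004],"delta_rot":[0,0,0.5],"fingers":0.085},{"linear":[0,0,0],"delta_rot":[0,0,0],"fingers":0.085},{"linear":[0,0,0],"delta_rot":[0,0,0],"fingers":0.026},{"linear":[0,0,0],"delta_rot":[0,0,0],"fingers":0.026},{"linear":[0,0,0],"delta_rot":[0,0,0],"fingers":0.026},{"linear":[0,0,0],"delta_rot":[0,0,0],"fingers":0.026},{"linear":[0,0,0],"delta_rot":[0,0,0],"fingers":0.026},{"linear":[0,0,0],"delta_rot":[0,0,0],"fingers":0.026},{"linear":[0,0,0],"delta_rot":[0,0,0],"fingers":0.026},{"linear":[0,0,0],"delta_rot":[0,0,0],"fingers":0.026}]' --force 25

```text
clock: 12.65
position: [0.5043, -0.0914, 0.1025]
ee_rot: [-0.002, 0.853, -0.522, 0.002]
contact_force: [-1.7, -0.8, -0.3]
width: 0.0329
```

Run:
```python
from h import *
s=manip.get_state(); print(rel((.5025,-.091,.099),-1.1),s["contact_force"],s["width"],s["qpos"][5])
```

```text
[array([-1.2,  1.4,  3.5]), array([-0.26, -0.1 ,  0.09])] [-1.7135 -0.8191 -0.2902] 0.0329001520192292 0.7804563954227968
```

>>> send_rows --plan '[{"linear":[0,0,0],"delta_rot":[0,0,5],"fingers":0.026},{"linear":[0,0,0],"delta_rot":[0,0,5],"fingers":0.026},{"linear":[0,0,0],"delta_rot":[0,0,5],"fingers":0.026},{"linear":[0,0,0],"delta_rot":[0,0,5],"fingers":0.026},{"linear":[0,0,0],"delta_rot":[0,0,5],"fingers":0.026},{"linear":[0,0,0],"delta_rot":[0,0,5],"fingers":0.026},{"linear":[0,0,0],"delta_rot":[0,0,5],"fingers":0.026},{"linear":[0,0,0],"delta_rot":[0,0,5],"fingers":0.026}]'

```text
clock: 13.32
position: [0.5043, -0.0919, 0.1025]
ee_rot: [0.002, -0.611, 0.792, -0.002]
contact_force: [0.3, 0.3, -0.4]
width: 0.0329
```

Run:
```python
from h import *
s=manip.get_state(); print(rel((.5043,-.0914,.1025),-1.102-1.455),s["contact_force"],s["moment"],s["width"],s["qpos"][5])
```

```text
[array([-0.5,  0.1, -0. ]), array([-0.24,  0.12, 41.81])] [ 0.2722  0.2781 -0.3744] [-0.0238  0.0315  0.1047] 0.03286724769040009 1.5102012617724812
```

>>> send_rows --plan '[{"linear":[0,0,0],"delta_rot":[0,0,5],"fingers":0.026},{"linear":[0,0,0],"delta_rot":[0,0,5],"fingers":0.026},{"linear":[0,0,0],"delta_rot":[0,0,5],"fingers":0.026},{"linear":[0,0,0],"delta_rot":[0,0,5],"fingers":0.026},{"linear":[0,0,0],"delta_rot":[0,0,5],"fingers":0.026},{"linear":[0,0,0],"delta_rot":[0,0,5],"fingers":0.026},{"linear":[0,0,0],"delta_rot":[0,0,5],"fingers":0.026},{"linear":[0,0,0],"delta_rot":[0,0,5],"fingers":0.026},{"linear":[0,0,0],"delta_rot":[0,0,2],"fingers":0.026},{"linear":[0,0,0],"delta_rot":[0,0,0],"fingers":0.026}]'

```text
clock: 14.15
position: [0.504, -0.0924, 0.1025]
ee_rot: [0.001, -0.268, 0.963, -0.001]
contact_force: [1.2, -0.5, -0.7]
width: 0.0331
```

```bash
python3 - <<'E'
from h import *
s=manip.get_state(); print(rel((.5043,-.0914,.1025),-1.102-1.455),s["contact_force"],s["moment"],s["width"],s["qpos"][5])
E
python3 look.py w5 .503 -.0914 .095 55
```

```text
[array([-0.8,  0.7, -0. ]), array([-0.2 ,  0.08, -2.38])] [ 1.2093 -0.5291 -0.6739] [-0.0155  0.0225 -0.0222] 0.03309682078064697 2.2828625757539673
[ 0.504  -0.0924  0.1025] 0.007090033540555134
203 212 5.454545454545454
```

View pics/w5.png

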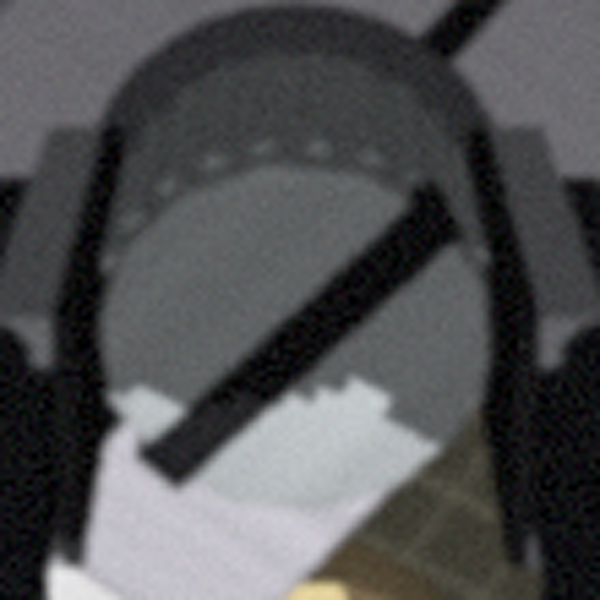

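The slot shows from (162,465) to (437,208), and one index line from (437,45) up to (482,0).

Run:
```python
from h import *
import pickle
th=np.load("u.npy")[2]
C,im=pickle.load(open("w5.pkl","rb"))
k=lambda p:np.array(p,float)/(300/55)+[203,212]-.4
s=ray([k((437,208)),k((162,465))],.101,C); i=ray([k((482,0)),k((437,45))],.075,C)
g=lambda a,b:th-np.arctan2(b[1]-a[1],b[0]-a[0])
print(s,s.mean(0),g(*s),g(*i),i)
# index line measured by darkness: sweep positions along expected lines in w1,w4 & slot by polar profile
def slot(n,c):
    C,im=pickle.load(open(n+".pkl","rb")); g=im.mean(2).astype(np.float32); best=[]
    A=np.linspace(-.3,2.2,501); r=np.linspace(-.0155,.0155,40)
    for dx in np.arange(-.003,.0031,.0005):
      for dy in np.arange(-.003,.0031,.0005):
        P=np.stack([c[0]+dx+r*np.cos(th-A)[:,None],c[1]+dy+r*np.sin(th-A)[:,None],.101+0*r*A[:,None]],-1)
        p=proj(P,C).astype(np.float32).reshape(len(A),-1,2); v=cv2.remap(g,p[...,0],p[...,1],1).mean(1); j=v.argmin(); best.append((v[j],A[j],dx,dy))
    best.sort(); return best[0], np.mean([b[1] for b in best[:8]])
for n in("w1","w4","w5"): print(n,slot(n,(.503,-.091)))
```

```text
[[ 0.5002 -0.1076  0.101 ]
 [ 0.5073 -0.0743  0.101 ]] [ 0.5038 -0.0909  0.101 ] -1.512387375664885 -1.5304558534891195 [[ 0.4993 -0.1183  0.075 ]
 [ 0.5005 -0.1121  0.075 ]]
w1 ((np.float32(18.389786), np.float64(0.13), np.float64(0.002), np.float64(-0.0005)), np.float64(0.14375000000000002))
w4 ((np.float32(6.8164306), np.float64(0.11000000000000004), np.float64(0.0), np.float64(0.0)), np.float64(0.11437500000000003))
w5 ((np.float32(15.611856), np.float64(1.66), np.float64(0.001), np.float64(-0.002)), np.float64(1.673125))
```

The slot is about 0.05 rad past the index lines. Turn back 3°, release, and check from a clearer view.

>>> send_rows --plan '[{"linear":[0,0,0],"delta_rot":[0,0,-3],"fingers":0.026},{"linear":[0,0,0],"delta_rot":[0,0,0],"fingers":0.026},{"linear":[0,0,0],"delta_rot":[0,0,0],"fingers":0.026}]'

```text
clock: 14.45
position: [0.504, -0.0924, 0.1025]
ee_rot: [0.001, -0.296, 0.955, -0.001]
contact_force: [-0.1, -0.8, -0.8]
width: 0.0329
```

Run:
```python
from h import *
s=manip.get_state(); print(rel((.5043,-.0914,.1025),-1.102-1.455),s["contact_force"],s["moment"],s["width"],s["qpos"][5])
```

```text
[array([-0.8,  0.6, -0. ]), array([-0.2 ,  0.08,  0.9 ])] [-0.1445 -0.8231 -0.797 ] [-0.0046  0.0179 -0.0254] 0.032933561243034454 2.2256716675472616
```

>>> send_rows --plan '[{"linear":[0,0,0],"delta_rot":[0,0,0],"fingers":0.085},{"linear":[0,0,0],"delta_rot":[0,0,0],"fingers":0.085},{"linear":[0,0,0],"delta_rot":[0,0,0],"fingers":0.085},{"linear":[0,0,0],"delta_rot":[0,0,0],"fingers":0.085},{"linear":[0,0,-0.025],"delta_rot":[0,0,0],"fingers":0.085},{"linear":[0,0,-0.025],"delta_rot":[0,0,0],"fingers":0.085},{"linear":[0,0.03,0],"delta_rot":[0,0,0],"fingers":0.085},{"linear":[0,0.03,0],"delta_rot":[0,0,0],"fingers":0.085},{"linear":[0,0,0],"delta_rot":[0,0,0],"fingers":0.085},{"linear":[0,0,0],"delta_rot":[0,0,0],"fingers":0.085}]'

```text
clock: 15.28
position: [0.4702, -0.042, 0.1549]
ee_rot: [0.002, -0.294, 0.956, -0.002]
contact_force: [-0.6, -0.5, 0.5]
width: 0.0852
```

```bash
python3 look.py w6 .503 -.0914 .085 65
```

```text
[ 0.4702 -0.042   0.1549] 0.03386865245048406
194 63 4.615384615384615
```

View pics/w6.png

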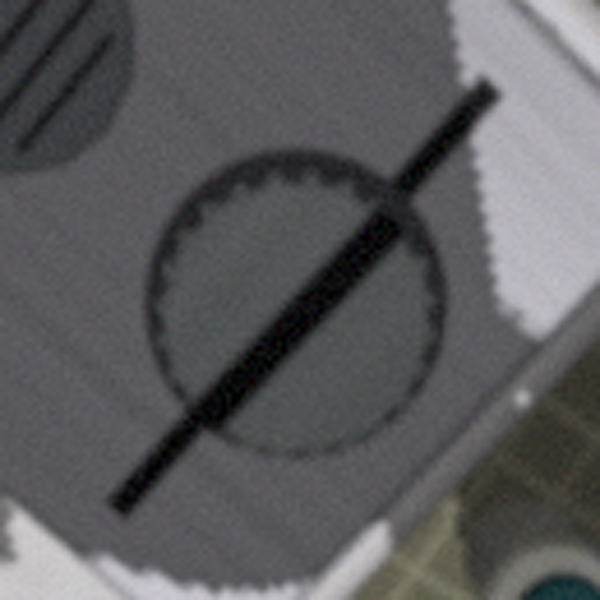

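The slot (210,415)–(393,222) lies in line with the index lines (120,505)–(490,92). I'll check the angle numerically and set up the press.

Run:
```python
from h import *
import pickle
th=np.load("u.npy")[2]
C,im=pickle.load(open("w6.pkl","rb"))
k=lambda p:np.array(p,float)/(300/65)+[194,63]-.4
g=lambda a,b:th-np.arctan2(b[1]-a[1],b[0]-a[0])+np.pi
s=ray([k((393,222)),k((210,415))],.101,C);i=ray([k((490,92)),k((120,505))],.075,C)
print(g(*s),g(*i),s.mean(0),i.mean(0))
r=manip.masks_of("thumb_pad","wrist")[:3]
for x in r: print(x["p"],x["extent"])
fc=i.mean(0)[:2]; pad=fc+.052*np.array([np.cos(th),np.sin(th)]); print("pad",pad, proj((*pad,.078),C))
for z in (.14,): print(rel((*pad,z),-2.54),rel((*pad,z),-1.72))
print(manip.get_state()["qpos"])
```

```text
1.5894051123776478 1.562729232996132 [ 0.503  -0.0907  0.101 ] [ 0.5031 -0.0902  0.075 ]
0.64 [115.8, 2.1, 337.9, 208.6]
pad [ 0.5544 -0.0981] [[196.0364  70.7586]]
[array([-38.5, -93.3,  14.9]), array([-0.19,  0.12, -0.38])] [array([-38.5, -93.3,  14.9]), array([ -0.23,   0.04, -47.36])]
[-0.237   0.2055  1.8782 -0.0007  1.0541  2.31  ]
```

>>> send_rows --plan '[{"linear":[-0.013,-0.031,0],"delta_rot":[0,0,0],"fingers":0},{"linear":[-0.013,-0.031,0],"delta_rot":[0,0,0],"fingers":0},{"linear":[-0.012,-0.03,0],"delta_rot":[0,0,0],"fingers":0},{"linear":[0,0,0],"delta_rot":[0,0,0],"fingers":0},{"linear":[0,0,0],"delta_rot":[0,0,0],"fingers":0},{"linear":[0,0,0],"delta_rot":[0,0,0],"fingers":0},{"linear":[0,0,0],"delta_rot":[0,0,0],"fingers":0},{"linear":[0,0,0],"delta_rot":[0,0,0],"fingers":0}]'

```text
clock: 16.05
position: [0.5563, -0.1033, 0.1512]
ee_rot: [-0.001, -0.292, 0.957, -0.001]
contact_force: [0.4, 0.5, -0.4]
width: -0.0001
```

Run:
```python
from h import *
s=manip.get_state();print(rel((.5544,-.0983,.110),-2.54),s["width"],s["contact_force"])
```

```text
[array([-1.2,  5.2, 41.2]), array([-0.04, -0.08, -0.57])] -5.4459161388321694e-05 [ 0.4455  0.4829 -0.3589]
```

>>> send_rows --plan '[{"linear":[-0.001,0.005,0.012],"delta_rot":[0,0,0],"fingers":0},{"linear":[0,0,0.012],"delta_rot":[0,0,0],"fingers":0},{"linear":[0,0,0.012],"delta_rot":[0,0,0],"fingers":0},{"linear":[0,0,0],"delta_rot":[0,0,0],"fingers":0},{"linear":[0,0,0],"delta_rot":[0,0,0],"fingers":0}]'

```text
clock: 16.47
position: [0.551, -0.0962, 0.1155]
ee_rot: [-0.001, -0.292, 0.956, -0.0]
contact_force: [-0.7, 0.3, -0.0]
width: -0.0003
```

Run:
```python
from h import *
s=manip.get_state();print(rel((.5544,-.0983,.103),-2.54),s["contact_force"])
```

```text
[array([-1.6, -3.6, 12.5]), array([-0.02, -0.08, -0.47])] [-0.7098  0.2995 -0.0441]
```

>>> send_rows --plan '[{"linear":[-0.001,-0.003,0.003],"delta_rot":[0,0,0],"fingers":0},{"linear":[0,0,0.003],"delta_rot":[0,0,0],"fingers":0},{"linear":[0,0,0.002],"delta_rot":[0,0,0],"fingers":0},{"linear":[0,0,0.002],"delta_rot":[0,0,0],"fingers":0}]'

```text
clock: 16.8
position: [0.5543, -0.098, 0.1074]
ee_rot: [0.001, -0.293, 0.956, -0.001]
contact_force: [0.5, -0.2, 0.0]
width: -0.0001
```

Run:
```python
from h import *
s=manip.get_state();print(rel((.5544,-.0983,.095),-2.54),s["contact_force"])
```

```text
[array([ 0.1, -0.2, 12.4]), array([-0.19,  0.05, -0.42])] [ 0.5061 -0.1998  0.0067]
```

>>> send_rows --plan '[{"linear":[0,0,0.003],"delta_rot":[0,0,0],"fingers":0},{"linear":[0,0,0.003],"delta_rot":[0,0,0],"fingers":0},{"linear":[0,0,0.003],"delta_rot":[0,0,0],"fingers":0},{"linear":[0,0,0.003],"delta_rot":[0,0,0],"fingers":0}]'

```text
clock: 17.13
position: [0.5548, -0.0982, 0.0964]
ee_rot: [0.002, -0.293, 0.956, -0.002]
contact_force: [-2.6, 0.5, 6.8]
width: 0.0001
```

>>> send_rows --plan '[{"linear":[0,0,0.003],"delta_rot":[0,0,0],"fingers":0},{"linear":[0,0,0.003],"delta_rot":[0,0,0],"fingers":0}]'

```text
clock: 17.3
position: [0.5549, -0.0983, 0.0947]
ee_rot: [0.002, -0.293, 0.956, -0.002]
contact_force: [-8.5, 2.1, 33.5]
width: 0.0001
```

>>> send_rows --plan '[{"linear":[0,0,0.0013],"delta_rot":[0,0,0],"fingers":0}]'

```text
clock: 17.38
position: [0.5547, -0.0982, 0.0954]
ee_rot: [0.002, -0.293, 0.956, -0.002]
contact_force: [-2.8, 0.0, 6.9]
width: 0.0002
```

Run:
```python
from h import *
s=manip.get_state();print(s["position"],s["contact_force"])
manip.get_image("scene"); s=manip.get_state();print(s["position"],s["contact_force"],s["qd"])
```

```text
[ 0.5547 -0.0982  0.0954] [-2.7707  0.0046  6.8722]
[ 0.5548 -0.0982  0.0952] [-2.8354  0.4328  7.1881] [-0.0002  0.0105  0.0089  0.0006 -0.0188 -0.    ]
```

>>> send_rows --plan '[{"linear":[0,0,0.0017],"delta_rot":[0,0,0],"fingers":0}]'

```text
clock: 17.52
position: [0.5548, -0.0982, 0.095]
ee_rot: [0.003, -0.293, 0.956, -0.003]
contact_force: [-3.0, 0.5, 9.6]
width: 0.0
```

Run:
```python
from h import *
for i in range(6):
    manip.get_image("wrist"); s=manip.get_state();print(s["clock"],s["position"],s["contact_force"],abs(s["qd"]).max())
```

```text
17.5667 [ 0.5548 -0.0982  0.095 ] [-3.5148  0.9327 10.9934] 0.0024006958191599556
17.6167 [ 0.5548 -0.0982  0.095 ] [-3.7269  1.9556 10.8142] 0.0034293726611616575
17.6667 [ 0.5548 -0.0982  0.095 ] [-3.1804  0.0475 11.424 ] 0.0019791184543710696
17.7167 [ 0.5548 -0.0982  0.095 ] [-2.134   0.4452 11.3866] 0.0017809260748510415
17.7667 [ 0.5548 -0.0982  0.095 ] [-3.7925  0.3625 10.7099] 0.003634337075846568
17.8167 [ 0.5548 -0.0982  0.095 ] [-3.3818 -0.4613 11.8302] 0.0010194751575965874
```

>>> send_rows --plan '[{"linear":[0,0,0.002],"delta_rot":[0,0,0],"fingers":0}]'

```text
clock: 17.9
position: [0.5548, -0.0982, 0.0949]
ee_rot: [0.003, -0.293, 0.956, -0.003]
contact_force: [-4.8, 1.7, 18.4]
width: -0.0003
```

Run:
```python
from h import *
for i in range(8):
    im=manip.get_image("top"); s=manip.get_state()
print(s["clock"],s["position"],s["contact_force"],abs(s["qd"]).max())
im2=manip.get_image("scene")
b=cv2.resize(im[120:270,140:290,::-1],(400,400),interpolation=cv2.INTER_CUBIC);c=cv2.resize(im2[140:290,150:300,::-1],(400,400),interpolation=cv2.INTER_CUBIC)
cv2.imwrite("pics/fin.png",np.hstack([b,c]))
```

```text
18.3 [ 0.5547 -0.0982  0.095 ] [-4.1592  0.4027 13.6885] 0.002045743808866528
```

View pics/fin.png

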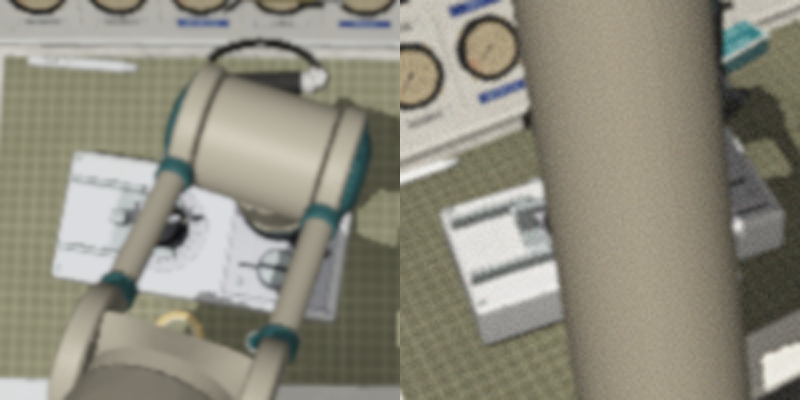

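The final view shows the lock home at (130,212) beside the knob, the slot in line with the index marks at (262,268), and the loose things in place as far as they show. The cover is held with a steady 13.7 N.

```bash
python3 -c "
from rig import manip
print(manip.sign_off(), manip.get_state()['contact_force'])"
```

```text
the job is handed in; nothing more can be done
the job is handed in; nothing more can be done
```

The job is handed in at about 18 s of the 54 s: knob set, lock home, fastener lined up, and the cover still held down by its pad.

- **Knob:** I turned it to the set mark. The mark reads 1.136 rad. The pointer reads between 1.114 and 1.17 rad, depending on how it is measured. I left that small disagreement, about 0.02 rad on average, uncorrected.
- **Lock:** I pushed it to its stop. It stopped at the same place twice at about 13 N, 61 mm from the knob's axis where 62.5 mm was expected. A picture showed it home round the knob.
- **Fastener:** I turned it clockwise with the cover up, about 3° too far, then brought it back. In the picture the slot lies in line with the index lines. By numbers the slot reads 1.589 rad and the index lines 1.563 rad, about 1.5° apart.
- **Cover:** I pressed it down with closed fingers at the centre of the pad. The force briefly peaked at about 33 N, more than I wanted, before I eased it. The last reading was a steady 13.7 N with no further travel. Fully down takes about 8 N.
- **Loose things:** I never touched them. In the last pictures the ones that show have not moved, but the arm hides part of the scene.

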